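# Sign off the finished coffee pot with the workshop stamp

## Robot

A 6-joint arm with a two-finger parallel gripper is mounted at the origin on the work surface. World frame = base frame: x ahead of the robot, y to its left, z up, the work surface at z = 0. Lengths are in m, angles in rad, forces in N, time in s.
With the tool pointing down it reaches from about 0.425 to 0.925 m from the base axis. Payload 12.5 kg.
Tool frame: the origin (TCP) lies on the centre line of the jaws, within the pads' length; the fingertips stand 11 mm ahead of it and the grasp point (between the pads) lies 8 mm behind it (env.finger_overhang is the distance from the TCP to the fingertips, in m); z points along the fingers, y is the line along which they close (so a half turn about z gives the same grasp; the last joint's range is limited). The gripper opens to 85 mm and grips with 20 to 120 N. Pads are 22 mm wide; open, the fingers measure 114 mm over their backs; the gripper's body (76 mm by 85 mm) begins 54 mm behind the grasp point. The pads swing forward as they close: fully open they stand 13 mm farther back than shut.
Start: joints at [1.132, 0.491, 1.559, -0, 1.092, -0.106], TCP at [0.204, 0.591, 0.242] pointing down, gripper open.
Joint ranges: [-3.1, 3.1], [-0.84, 2.19], [0.05, 2.79], [-1.13, 4.28], [0.06, 2.93], [-2.69, 2.69]. Speed limits (rad/s): [2.22, 2.22, 2.79, 3.14, 3.14, 3.14].

## Interface

Orientations are given as a unit quaternion [x, y, z, w].
In Python, from bench import monitor, vision, ticket, env gives the robot as it stands. The module is installed in compiled form; this text tells all that it offers.
- The arm moves only by the tool apply_moves, never from a script. Its argument "plan" is a list of rows, each a list of 4 numbers: the shift along the tool's x, y, z in m, then the turn about the tool's z in degrees. A call has 1 to 12 rows; each row is the pose to reach, as a shift and turn from the pose commanded when the call began, along the tool's axes at that moment; what a row does not reach only later rows make up. A row lasts 1/12 s, in which the tool goes at most 41.7 mm and 7.16 degrees, less where a joint would pass 70% of its speed; a pose out of reach is approached as far as the arm can. A call with a gripper value outside its range is refused whole. "hand" is the opening, from 0 (shut) to 1 (fully open), set as the call begins (left out, the last holds). The fingers move at their own pace and stop on an object; "squeeze" is the grip in N (left out, the last holds). Time passes only in rows, so rows that repeat a pose let the fingers close. It gives the time, the measured TCP pose, the force, the opening and the grip force at its end, in the units of the state.
- monitor.get_obs(): the state, without advancing time (a new reading comes with each control period).
- vision.get_image(name): name is "side" or "top" or "wrist"; returns a dict with "color" (400x640x3 uint8, red, green, blue), "fx", "fy", "cx", "cy" (pixels), "world_to_cam" (4x4, takes a point from world to camera coordinates); the wrist camera has in their place "tool_from_camera" (4x4, takes a point from camera to tool coordinates, whose origin is the TCP and whose axes are the flange's). Camera axes: x right, y up, looking along -z (the intrinsics and any distortion apply to the point x, -y, -z); pixel columns grow to the right and rows downward; lengths in m; the calibration is good to about 2 mm. A picture is of the moment at which its call begins: read the wrist's pose just before it. There is no depth.
- ticket.close_job(): hands the job in; it is judged then, once.
The state is a dict: "time_s": time; "joints": joint angles; "joint_velocities": joint speeds; "joint_efforts": joint torques, N m; "eef_pos": TCP position; "ee_rot": TCP orientation; "contact_force": force on the tool from outside, world axes, zero at the start; "ft_torque": the same for the moment, N m; "gripper_width": finger opening in m; "grasp_force": force on a finger pad.
Only numpy, scipy, OpenCV 4.12 (cv2) and the standard library are available. Lean on these libraries where they do the work, as an engineer would, in place of code of your own. Each camera call takes 0.05 s, during which the arm holds its last target. There are 200 camera calls.

## Task

Sign off the one finished coffee pot, the bright copper one with a handle: set it down gently, upright, in the empty compartment of the crate, and stamp the job card it was standing on, squarely inside the printed box, pressing the stamp's head all the way down to its stop. Put the stamp back upright on its rubber mat with the head up, make no stamp mark anywhere else, and leave the unfinished pots and everything else where they are.

Things in the scene. Friction and masses are not known exactly. Their poses are not given: they have to be found in the camera images.
- pot_finished: the finished coffee pot: bright copper, 88 mm tall, belly 84 mm across, waist 54 mm across from 62 to 74 mm up, rim 64 mm, open top, 0.2 to 0.4 kg. It alone has a handle: a 9 to 15 mm bar of brass and wood along its own +x, rising from the rim to a tip 155 mm from the axis, 124 mm up. Origin: centre of underside, z up. Starts upright on the stamp box of one of the three cards
- pot_rough_a: unfinished pot: same body, dull dark brown, no handle, standing on another job card. Origin: centre of its underside
- pot_rough_b: second unfinished pot, the same, on the remaining card
- card_1: job card 1, fixed to the bench: cream card 150 x 105 x 2 mm, 150 mm along its own x, blue strip along its +x end. Origin: centre of its underside
- card_1_box (a point): centre of the printed stamp box of card 1, on its upper face: dark outline 110 mm (along the card's x) by 78 mm (y), its middle 12 mm from the card's middle towards -x
- card_2: job card 2, fixed to the bench: cream card 150 x 105 x 2 mm, 150 mm along its own x, blue strip along its +x end. Origin: centre of its underside
- card_2_box (a point): centre of the printed stamp box of card 2, on its upper face: dark outline 110 mm (along the card's x) by 78 mm (y), its middle 12 mm from the card's middle towards -x
- card_3: job card 3, fixed to the bench: cream card 150 x 105 x 2 mm, 150 mm along its own x, blue strip along its +x end. Origin: centre of its underside
- card_3_box (a point): centre of the printed stamp box of card 3, on its upper face: dark outline 110 mm (along the card's x) by 78 mm (y), its middle 12 mm from the card's middle towards -x
- stamp: self-inking stamp, black with red inlays, on its mat: open frame with foot 92 (own x) x 60 (y) x 13 mm. Origin: centre of the foot's underside, z up. Its plunger head slides on the frame: hood 84 x 50 mm (64 to 110 mm up at rest), above it a flat-sided handle 70 (x) x 34 mm (y), 110 to 157 mm up. Lifted by the handle, the frame hangs below. 0.4 kg. Prints under its middle
- stamp_head (a joint): travel of the stamp's plunger head, m: 0 = up (at rest), 0.028 = fully down on its stop. Spring: about 4 N on top starts it moving, about 14 N holds it at the stop; it springs back up by itself
- stamp_top (a point): centre of the top of the stamp's plunger head, 157 mm above the foot's underside when up
- board: fixed plywood board 220 (x) x 250 (y) x 15 mm, left or right of the cards (the crate is on the other side). Carries the stamp's mat and, on its +x side, a red pencil tin (centre x +70, y +80 mm; pencils to 165 mm above the bench), an ink bottle (x +78, y -10 mm, 88 mm high) and a block of tickets (x +62, y -80 mm, 37 mm high). Origin: centre of underside
- stamp_mat (a point): centre of the upper face of the stamp's black rubber mat, 130 (board's x) x 100 mm, 18 mm above the bench, at x -35 mm on the board
- crate: fixed open wooden crate, 220 (x) x 260 (y) x 50 mm high, walls and floor 8 mm, split by a middle wall as high as the sides into two compartments of about 204 x 118 mm: the one on its own +y side holds a bowl and a cup, the one on its -y side is empty. Origin: centre of its underside
- crate_free (a point): centre of the floor of the crate's empty compartment, 8 mm above the bench
- crate_bowl: copper bowl, 98 mm across, 42 mm high, in the filled compartment; origin: centre of its underside
- crate_cup: brass cup, 72 mm across, 70 mm high, in the filled compartment; origin: centre of its underside
- doming_block: steel doming cube, 64 mm, standing near the cards; origin: centre of its underside
- rivet_tin: aluminium tin of rivets, 68 mm across, 62 mm high, near the cards; origin: centre of its underside
- polish_bottle: white bottle of polish with yellow label and blue cap, 62 mm across, 200 mm tall, 0.6 kg, standing between cards and crate or board, easily knocked over; origin: centre of its underside
- flux_jar: amber jar, 68 mm across, 85 mm high, near the cards; origin: centre of its underside
Things that resemble listed ones, but are neither listed nor needed, are in the scene too. What is shaped like the card_1 but red is not meant.

How it is judged:
On the way:
1. the stamp stands flat and square in the printed box of the card the finished pot stood on, its head pressed fully down (value of joint stamp_head above 0.026 m and ((horizontal distance between stamp and card_1_box below 0.011 m and angle between the x axis of stamp and the x axis of card_1, either way round below 0.14 rad and height (world z) of stamp below 0.006 m and angle between stamp's own z axis and vertical below 0.06 rad) or (horizontal distance between stamp and card_2_box below 0.011 m and angle between the x axis of stamp and the x axis of card_2, either way round below 0.14 rad and height (world z) of stamp below 0.006 m and angle between stamp's own z axis and vertical below 0.06 rad) or (horizontal distance between stamp and card_3_box below 0.011 m and angle between the x axis of stamp and the x axis of card_3, either way round below 0.14 rad and height (world z) of stamp below 0.006 m and angle between stamp's own z axis and vertical below 0.06 rad))), for 0.1 s.
At the end, for the whole second after the job is handed in: Card stamped within 11 mm and 0.14 rad of its box, head 26 mm down or more. Pot upright (0.1 rad) on the floor of the empty compartment; stamp upright on its mat (within 30 mm of the middle), head up (under 4 mm); both at rest; all else within 20 mm of its start (x of pot_finished in the frame of crate between -0.075 and 0.075 m and y of pot_finished in the frame of crate between -0.1 and -0.035 m and z of pot_finished in the frame of crate below 0.014 m and angle between pot_finished's own z axis and vertical below 0.1 rad and horizontal distance between stamp and stamp_mat below 0.03 m and z of stamp in the frame of board between 0.012 and 0.024 m and angle between stamp's own z axis and vertical below 0.08 rad and value of joint stamp_head below 0.004 m and linear speed of each of pot_finished, stamp below 0.02 m/s and distance of each of pot_rough_a, pot_rough_b, crate_bowl, crate_cup, doming_block, rivet_tin, polish_bottle, flux_jar from where it was at the start of the episode below 0.02 m); the robot touches nothing.
It fails at once if the stamp is pressed down (more than 15 mm) anywhere but in a card's printed box (value of joint stamp_head above 0.015 m and not ((horizontal distance between stamp and card_1_box below 0.014 m and angle between the x axis of stamp and the x axis of card_1, either way round below 0.17 rad and height (world z) of stamp below 0.006 m and angle between stamp's own z axis and vertical below 0.06 rad) or (horizontal distance between stamp and card_2_box below 0.014 m and angle between the x axis of stamp and the x axis of card_2, either way round below 0.17 rad and height (world z) of stamp below 0.006 m and angle between stamp's own z axis and vertical below 0.06 rad) or (horizontal distance between stamp and card_3_box below 0.014 m and angle between the x axis of stamp and the x axis of card_3, either way round below 0.17 rad and height (world z) of stamp below 0.006 m and angle between stamp's own z axis and vertical below 0.06 rad))).
It fails at once if the finished pot is tipped over (angle between pot_finished's own z axis and vertical above 0.6 rad).
It fails at once if the finished pot is dropped or slammed into the crate (faster than 0.5 m/s within 50 mm of the floor of the crate) (horizontal distance between pot_finished and crate_free below 0.09 m and z of pot_finished in the frame of crate below 0.058 m and linear speed of pot_finished above 0.5 m/s).
It fails at once if the stamp is knocked over (angle between stamp's own z axis and vertical above 0.7 rad).
It fails at once if an unfinished pot is moved off or tipped ((distance of pot_rough_a from where it was at the start of the episode above 0.02 m or angle between pot_rough_a's own z axis and vertical above 0.3 rad) or (distance of pot_rough_b from where it was at the start of the episode above 0.02 m or angle between pot_rough_b's own z axis and vertical above 0.3 rad)).
It also fails if it takes over 69 s, if anything falls off the work surface, if the arm or the gripper's body presses on something with over 40 N, if the wrist force passes 120 N, or if a joint passes its speed limit or range.

## Working session

There is one attempt and no reset: what is moved stays moved. The work goes in short steps, Python scripts to look and compute and a tool call to move; the robot and the scene stay as the last step left them, time stands still between calls to the robot, and variables do not carry over. Pictures are saved under pics/ and viewed, at most 10 in all, crops included, and the job is handed in when it is done.

Besides the shell and the picture viewer there is one more tool, called after "Request:" by a JSON object that holds its "api" and its "payload". apply_moves: Moves the arm, as the interface text tells. Its arguments: {"type":"object","properties":{"plan":{"type":"array","items":{"type":"array","items":{"type":"number"}}},"hand":{"type":"number"},"squeeze":{"type":"number"}},"required":["plan"]}

```bash
mkdir -p pics; cat > h.py <<'E'
import numpy as np, cv2
from bench import monitor, vision, ticket, env
def grab(n,f=None):
    d=vision.get_image(n); 
    if f: cv2.imwrite(f'pics/{f}.png',d['color'][:,:,::-1])
    return d
E
python3 - <<'E'
from h import *
o=monitor.get_obs(); print(o)
for n in('top','side'):
    d=grab(n,n+'0'); print(n,[k for k in d],d['fx'],d['fy'],d['cx'],d['cy'],np.round(d['world_to_cam'],4).tolist())
    np.savez(f'{n}0.npz',**d)
d=grab('wrist'); print(d['fx'],d['fy'],d['cx'],d['cy'],np.round(d['tool_from_camera'],4).tolist(),[k for k in d])
E
```

```text
{'time_s': 0.0, 'joints': array([ 1.13240905e+00,  4.91567954e-01,  1.55947396e+00, -2.39102510e-05,
        1.09169610e+00, -1.05604058e-01]), 'joint_velocities': array([-0.00027267,  0.00104789, -0.00066509,  0.001009  ,  0.00081032,
       -0.00048107]), 'joint_efforts': array([-4.40739677e-03, -6.18458748e+01, -2.61587638e+01, -2.60862371e-04,
        4.14270980e-03, -6.07445443e-06]), 'eef_pos': array([0.20406196, 0.59051138, 0.24171408]), 'ee_rot': array([ 1.65619413e-01,  9.86189577e-01, -5.54473284e-04, -1.43636221e-04]), 'contact_force': array([-0.44534882, -0.92189083, -0.80616049]), 'ft_torque': array([-0.05122191,  0.00086545, -0.01293636]), 'grasp_force': 0.0, 'gripper_width': 0.08564036401539274}
top ['color', 'fx', 'fy', 'cx', 'cy', 'world_to_cam'] 404.9594881237838 404.9594881237838 316.6619150000972 203.42452207202066 [[-0.0063, -1.0, -0.0054, -0.0348], [0.9801, -0.0073, 0.1985, -0.5332], [-0.1985, -0.004, 0.9801, -1.4195], [0.0, 0.0, 0.0, 1.0]]
side ['color', 'fx', 'fy', 'cx', 'cy', 'world_to_cam'] 494.4441151415917 494.4441151415917 319.38328817658163 200.23367556853 [[0.968, -0.2508, -0.0084, -0.4996], [0.1856, 0.6932, 0.6965, -0.1591], [-0.1688, -0.6758, 0.7175, -1.6351], [0.0, 0.0, 0.0, 1.0]]
356.44245685600237 356.44245685600237 323.71712450377794 205.60616042994351 [[0.002, 0.9599, 0.2804, 0.0713], [1.0, -0.0018, -0.0008, 0.0001], [-0.0002, 0.2804, -0.9599, -0.1324], [0.0, 0.0, 0.0, 1.0]] ['color', 'fx', 'fy', 'cx', 'cy', 'tool_from_camera']
```

View pics/top0.png

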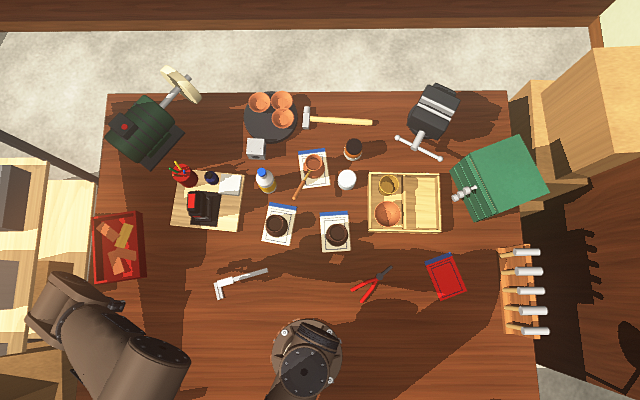

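View pics/side0.png

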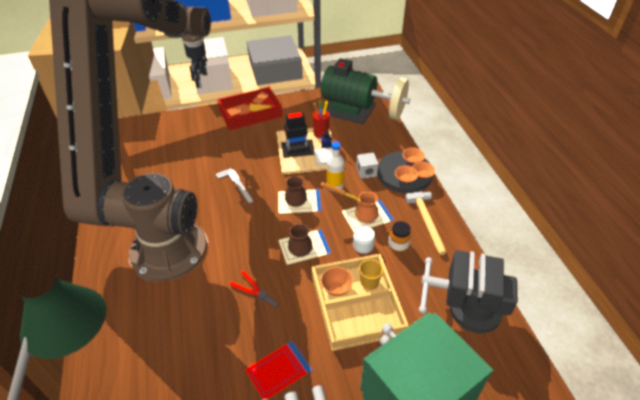

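Both pictures show the finished pot on the far card (top view about (313,163), handle tip at about (295,198)). The stamp on its board is at (203,205), the bottle at (265,180), and the crate at (405,202) with its right half empty.

```bash
cat >> h.py <<'E'
def ray(d,uv,z,w2c=None):
    W=d['world_to_cam'] if w2c is None else w2c
    R,t=W[:3,:3],W[:3,3]; uv=np.atleast_2d(uv).astype(float)
    c=np.c_[(uv[:,0]-d['cx'])/d['fx'],-(uv[:,1]-d['cy'])/d['fy'],-np.ones(len(uv))]
    o=-R.T@t; v=c@R
    return (o+v*((z-o[2])/v[:,2])[:,None])
def wristW(d,o):
    from scipy.spatial.transform import Rotation as Ro
    T=np.eye(4);T[:3,:3]=Ro.from_quat(o['ee_rot']).as_matrix();T[:3,3]=o['eef_pos']
    return np.linalg.inv(T@d['tool_from_camera'])
def wgrab(f):
    o=monitor.get_obs(); d=grab('wrist',f); d['world_to_cam']=wristW(d,o); np.savez(f'{f}.npz',**d); return d
E
python3 - <<'E'
from h import *
d=dict(np.load('top0.npz'))
c=d['color'][130:270,160:455,::-1]
cv2.imwrite('pics/topc.png',cv2.resize(c,None,fx=2.7,fy=2.7,interpolation=cv2.INTER_CUBIC))
for n,p,z in(('pot',(313,163),.09),('tip',(295,198),.124),('stamp',(203,203),.17),('crate',(405,202),.05),('bottle',(265,175),.2),('cardblue',(312,152),.0)): print(n,ray(d,p,z).round(3))
E
```

```text
pot [[ 0.675 -0.026  0.09 ]]
tip [[0.538 0.036 0.124]]
stamp [[0.514 0.342 0.17 ]]
crate [[ 0.537 -0.36   0.05 ]]
bottle [[0.601 0.132 0.2  ]]
cardblue [[ 0.747 -0.021  0.   ]]
```

View pics/topc.png

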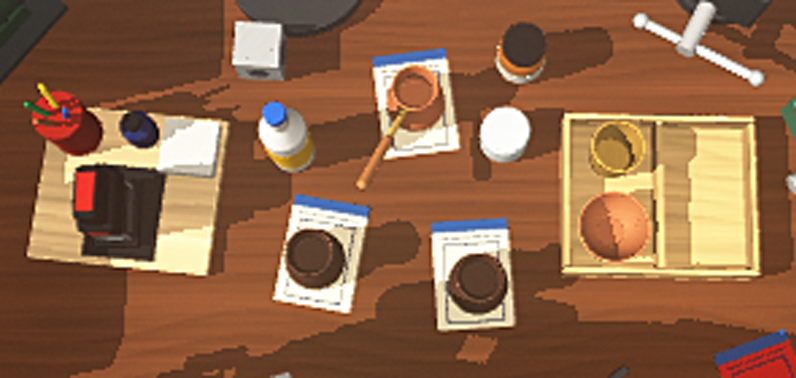

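The enlarged crop confirms the layout. Pot rim is at crop (413,90), handle tip at (362,185), the empty half of the crate at (708,195), and the white tin (505,133) and jar (520,50) flank the card. The rim-to-tip length comes out at 150 mm, as expected. Next I'll move above the pot and refine with the wrist camera.

Request:
{"api": "apply_moves", "payload": {"plan": [[-0.647, -0.429, -0.04, 5], [-0.647, -0.429, -0.04, 5], [-0.647, -0.429, -0.04, 5], [-0.647, -0.429, -0.04, 5], [-0.647, -0.429, -0.04, 5], [-0.647, -0.429, -0.04, 5], [-0.647, -0.429, -0.04, 5], [-0.647, -0.429, -0.04, 5], [-0.647, -0.429, -0.04, 5], [-0.647, -0.429, -0.04, 5], [-0.647, -0.429, -0.04, 5], [-0.647, -0.429, -0.04, 5]], "hand": 1, "squeeze": 40}}

```text
time_s: 1.15
eef_pos: [0.5082, 0.192, 0.2681]
ee_rot: [0.209, 0.978, 0.0, -0.0]
contact_force: [0.1, 1.7, 0.1]
gripper_width: 0.085
grasp_force: 0.0
```

```bash
cat >> h.py <<'E'
def need(tx,ty,tz,yaz=None):
    """shift in tool axes to world target; yaz = wanted azimuth (deg) of tool y"""
    from scipy.spatial.transform import Rotation as Ro
    o=monitor.get_obs();R=Ro.from_quat(o['ee_rot']).as_matrix()
    a=np.degrees(np.arctan2(R[1,1],R[0,1])); print('t',round(o['time_s'],2),'pos',o['eef_pos'].round(4),'yaz',round(a,2),'F',o['contact_force'].round(1),'w',round(o['gripper_width'],4))
    print('shift',(R.T@(np.array([tx,ty,tz])-o['eef_pos'])).round(4),'turn',None if yaz is None else round(a-yaz,2))
E
python3 -c "
from h import *
need(.675,-.026,.28,65.6)"
```

```text
t 1.15 pos [0.5082 0.192  0.2681] yaz 65.93 F [0.1 1.7 0.1] w 0.085
shift [-0.2412 -0.131  -0.0119] turn 0.33
```

Request:
{"api": "apply_moves", "payload": {"plan": [[-0.241, -0.131, -0.012, 0], [-0.241, -0.131, -0.012, 0], [-0.241, -0.131, -0.012, 0], [-0.241, -0.131, -0.012, 0], [-0.241, -0.131, -0.012, 0], [-0.241, -0.131, -0.012, 0], [-0.241, -0.131, -0.012, 0], [-0.241, -0.131, -0.012, 0], [-0.241, -0.131, -0.012, 0]]}}

```text
time_s: 1.9
eef_pos: [0.6742, -0.0252, 0.279]
ee_rot: [0.209, 0.978, 0.0, -0.001]
contact_force: [0.4, 0.5, -0.3]
gripper_width: 0.0852
grasp_force: 0.0
```

```bash
python3 -c "
from h import *
need(.675,-.026,.28,65.6)
wgrab('w1')"
```

```text
t 1.9 pos [ 0.6742 -0.0252  0.279 ] yaz 65.82 F [ 0.4  0.5 -0.3] w 0.0852
shift [-0.0011 -0.0004 -0.001 ] turn 0.22
```

View pics/w1.png

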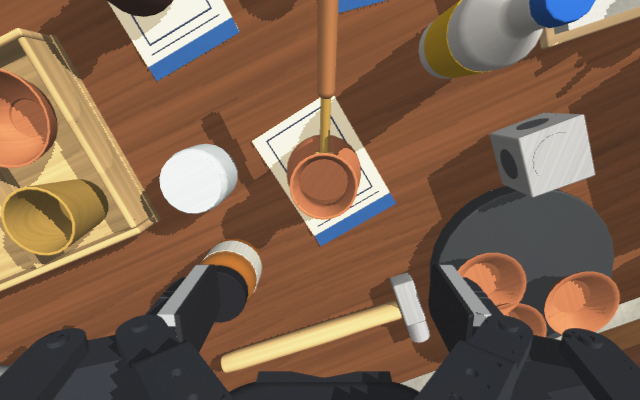

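The wrist view shows the pot rim centred near (324,184) with the handle going straight up the image from (325,150). The card and its box are clearly visible around it, and the jar (215,285) and tin (198,178) are to the left.

```bash
python3 - <<'E'
from h import *
d=dict(np.load('w1.npz',allow_pickle=True)); im=d['color'][:,:,::-1].copy()
g=cv2.cvtColor(im,cv2.COLOR_BGR2GRAY)[120:240,260:390]
c=cv2.HoughCircles(g,cv2.HOUGH_GRADIENT,1,20,param1=100,param2=12,minRadius=28,maxRadius=40)
for q in c[0][:4]:
    u=q[:2]+[260,120]; p=ray(d,u,.09)[0]; e=ray(d,u+[q[2],0],.09)[0]; print(u,q[2],p.round(4),'diam',2*np.linalg.norm(e-p).round(4))
# copper mask ellipse incl. rim
hsv=cv2.cvtColor(im,cv2.COLOR_BGR2HSV); m=((hsv[:,:,0]<14)&(hsv[:,:,1]>90)&(hsv[:,:,2]>150)).astype(np.uint8)
roi=np.zeros_like(m); roi[130:225,280:370]=1; ys,xs=np.nonzero(m&roi); print(xs.min(),xs.max(),ys.min(),ys.max())
b,t=ray(d,(325,150),.092)[0],ray(d,(327,5),.12)[0]; v=t-b; print('handle',b.round(3),t.round(3),np.degrees(np.arctan2(v[1],v[0])).round(1))
print('jar wrist',ray(d,(212,295),.085).round(3),'tin',ray(d,(195,180),.062).round(3))
T=dict(np.load('top0.npz'))
for n,uv,z in(('jar',(523,43),.085),('tin',(505,128),.062),('bottlecap',(274,114),.2)): print(n,ray(T,(np.array(uv)/2.7+[160,130]),z).round(3))
cv2.imwrite('pics/w1c.png',cv2.resize(im[100:260,230:420],None,fx=4,fy=3.7,interpolation=cv2.INTER_CUBIC))
E
```

```text
[323.5 186.5] 31.6 [ 0.6778 -0.0267  0.09  ] diam 0.0584
[330.5 167.5] 39.4 [ 0.6642 -0.0136  0.09  ] diam 0.0718
[305.5 137.5] 33.8 [ 0.6304 -0.0231  0.09  ] diam 0.0602
287 369 137 223
handle [ 0.647 -0.012  0.092] [0.548 0.034 0.12 ] 155.3
jar wrist [[ 0.737 -0.179  0.085]] tin [[ 0.625 -0.144  0.062]]
jar [[ 0.74  -0.175  0.085]]
tin [[ 0.628 -0.15   0.062]]
bottlecap [[0.61  0.144 0.2  ]]
```

View pics/w1c.png

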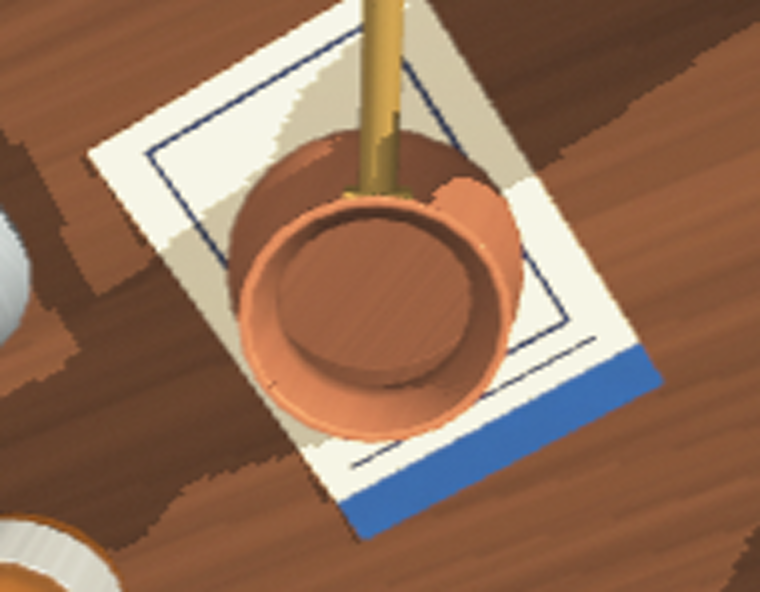

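Rim circle diameter matches 64 mm, and the handle azimuth is 155°, so the fingers will close across it. Lowering onto the rim and waist now.

Request:
{"api": "apply_moves", "payload": {"plan": [[-0.003, 0, 0.04, 0.8], [-0.003, 0, 0.08, 0.8], [-0.003, 0, 0.11, 0.8], [-0.003, 0, 0.14, 0.8], [-0.003, 0, 0.165, 0.8], [-0.003, 0, 0.185, 0.8], [-0.003, 0, 0.2, 0.8], [-0.003, 0, 0.208, 0.8], [-0.003, 0, 0.212, 0.8], [-0.003, 0, 0.212, 0.8], [-0.003, 0, 0.212, 0.8]], "hand": 1}}

```text
time_s: 2.87
eef_pos: [0.677, -0.0247, 0.069]
ee_rot: [0.215, 0.977, 0.0, 0.001]
contact_force: [-0.1, -0.4, 1.3]
gripper_width: 0.0855
grasp_force: 0.0
```

```bash
python3 -c "
from h import *
need(.678,-.027,.066,65); print(env.finger_overhang)
d=grab('side'); cv2.imwrite('pics/s1.png',cv2.resize(d['color'][120:260,270:450,::-1],None,fx=4,fy=4,interpolation=cv2.INTER_CUBIC))"
```

```text
t 2.87 pos [ 0.677  -0.0247  0.069 ] yaz 65.16 F [-0.1 -0.4  1.3] w 0.0855
shift [-0.0019 -0.0016  0.003 ] turn 0.16
0.011
```

View pics/s1.png

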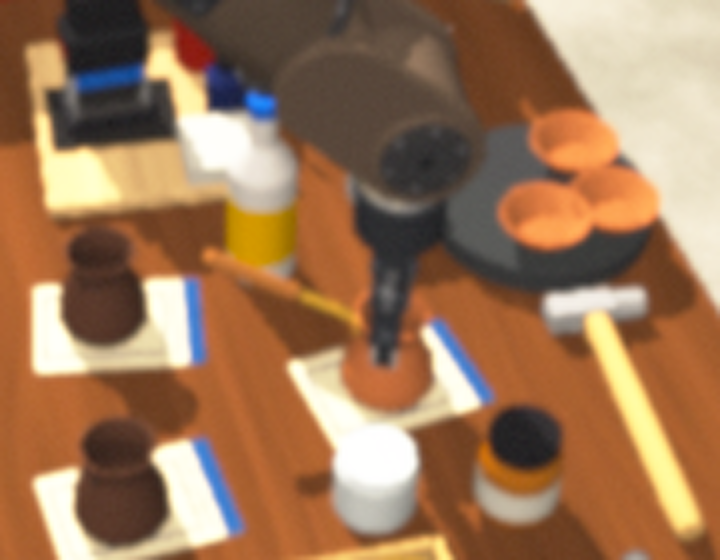

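The side view shows the near finger reaching to about (367,210) in full-image pixels, beside the pot's shoulder. I'll check how high that tip is before closing.

```bash
python3 -c "
from h import *
d=dict(np.load('side0.npz'));W=d['world_to_cam']
for r in(.043,.056):
  p=np.array([.677-.42*r,-.0247-.907*r])
  for z in(.045,.055,.065,.075,.085):
    c=W@[*p,z,1]; print(r,z,(d['cx']-d['fx']*c[0]/c[2]).round(1),(d['cy']+d['fy']*c[1]/c[2]).round(1))
"
```

```text
0.043 0.045 364.9 214.9
0.043 0.055 365.1 212.9
0.043 0.065 365.3 210.9
0.043 0.075 365.4 208.8
0.043 0.085 365.6 206.8
0.056 0.045 364.5 217.7
0.056 0.055 364.6 215.7
0.056 0.065 364.8 213.7
0.056 0.075 365.0 211.7
0.056 0.085 365.2 209.6
```

Request:
{"api": "apply_moves", "payload": {"plan": [[-0.001, -0.0015, 0.004, 0], [-0.001, -0.0015, 0.004, 0], [-0.001, -0.0015, 0.004, 0]]}}

```text
time_s: 3.17
eef_pos: [0.677, -0.0271, 0.0643]
ee_rot: [0.215, 0.977, 0.0, 0.0]
contact_force: [-0.1, 0.6, 0.5]
gripper_width: 0.0854
grasp_force: 0.0
```

Request:
{"api": "apply_moves", "payload": {"plan": [[0, 0, 0, 0], [0, 0, 0, 0], [0, 0, 0, 0], [0, 0, 0, 0], [0, 0, 0, 0], [0, 0, 0, 0], [0, 0, 0, 0], [0, 0, 0, 0], [0, 0, 0, 0], [0, 0, 0, 0]], "hand": 0, "squeeze": 40}}

```text
time_s: 4.0
eef_pos: [0.6773, -0.0269, 0.0647]
ee_rot: [0.215, 0.977, 0.0, 0.0]
contact_force: [-1.1, 0.6, 6.1]
gripper_width: 0.0655
grasp_force: 45.2
```

Request:
{"api": "apply_moves", "payload": {"plan": [[0, 0, -0.008, 0], [0, 0, -0.02, 0], [0, 0, -0.04, 0], [0, 0, -0.07, 0], [0, 0, -0.1, 0], [0, 0, -0.13, 0], [0, 0, -0.15, 0], [0, 0, -0.16, 0], [0, 0, -0.16, 0], [0, 0, -0.16, 0]]}}

```text
time_s: 4.83
eef_pos: [0.6767, -0.0269, 0.2237]
ee_rot: [0.215, 0.977, 0.0, -0.0]
contact_force: [-0.4, -0.6, -3.3]
gripper_width: 0.0653
grasp_force: 45.3
```

```bash
python3 - <<'E'
from h import *
T=dict(np.load('top0.npz'))
# crate corners: top rim outer, from crop pixel estimates, z=.05
uv=np.array([(562,115),(757,118),(760,276),(562,274),(655,195)])/2.7+[160,130]
P=ray(T,uv,.05); print(P.round(3)); C=P[:4].mean(0); print('centre',C.round(3),'edges',[np.linalg.norm(P[i]-P[(i+1)%4]).round(3) for i in range(4)])
ex=(P[0]+P[1]-P[2]-P[3])[:2]; ex/=np.linalg.norm(ex); a=np.degrees(np.arctan2(ex[1],ex[0])); print('x az',a)
ey=np.array([-ex[1],ex[0]]); print('free', C[:2]-ey*.063)
need(*(C[:2]-ey*.066),.24,65)
d=wgrab('w2'); grab('side','s2')
E
```

```text
[[ 0.649 -0.23   0.05 ]
 [ 0.642 -0.496  0.05 ]
 [ 0.425 -0.486  0.05 ]
 [ 0.429 -0.223  0.05 ]
 [ 0.536 -0.352  0.05 ]]
centre [ 0.536 -0.359  0.05 ] edges [np.float64(0.267), np.float64(0.218), np.float64(0.263), np.float64(0.219)]
x az -2.291386223172779
free [ 0.53376969 -0.42145316]
t 4.83 pos [ 0.6767 -0.0269  0.2237] yaz 65.13 F [-0.4 -0.6 -3.3] w 0.0653
shift [-0.0374 -0.4209 -0.0163] turn 0.13
```

View pics/w2.png

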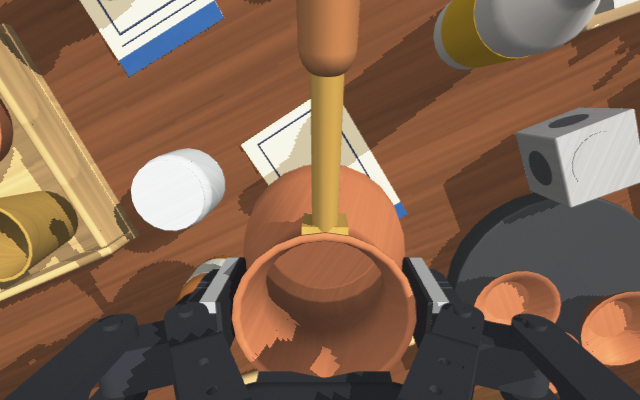

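The pot hangs level in the fingers: rim centre at about (323,305), handle straight up the image. The measured crate edges (267/218 mm) agree with the given 260/220 mm, so I'm carrying the pot over.

Request:
{"api": "apply_moves", "payload": {"plan": [[-0.001, -0.015, -0.005, 0], [-0.004, -0.045, -0.01, 0], [-0.007, -0.085, -0.016, 0], [-0.011, -0.125, -0.016, 0], [-0.015, -0.165, -0.016, 0], [-0.018, -0.205, -0.016, 0], [-0.022, -0.245, -0.016, 0], [-0.026, -0.285, -0.016, 0], [-0.029, -0.325, -0.016, 0], [-0.033, -0.365, -0.016, 0], [-0.035, -0.395, -0.016, 0], [-0.037, -0.41, -0.016, 0]]}}

```text
time_s: 5.93
eef_pos: [0.5356, -0.4182, 0.2387]
ee_rot: [0.217, 0.976, 0.0, -0.001]
contact_force: [0.0, 0.5, -2.4]
gripper_width: 0.0653
grasp_force: 45.3
```

```bash
python3 - <<'E'
from h import *
need(.5337,-.4225,.0725,65); wgrab('w3')
E
```

```text
t 5.93 pos [ 0.5356 -0.4182  0.2387] yaz 64.96 F [ 0.   0.5 -2.4] w 0.0653
shift [-0.0004 -0.0047  0.1662] turn -0.04
```

View pics/w3.png

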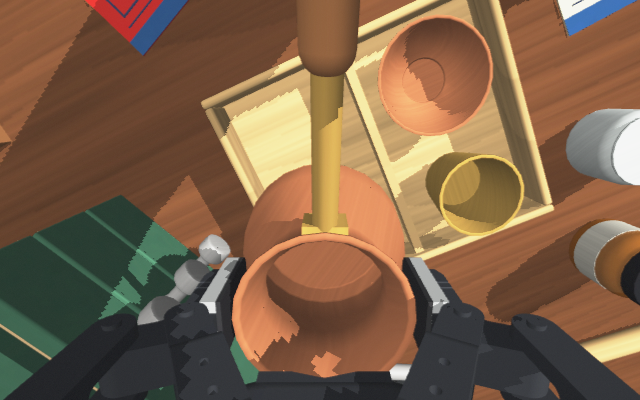

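The pot is above the crate. The partition's top edge runs from (347,72) to (415,250), the crate corners are near (205,105) and (550,208), and the latches of the green box lie at (212,250). Checking the target against these edges:

```bash
python3 - <<'E'
from h import *
d=dict(np.load('w3.npz',allow_pickle=True))
print(ray(d,[(347,72),(415,250),(205,105),(550,208)],.05).round(3)); print('latch',ray(d,[(212,245),(185,272)],.1).round(3),ray(d,[(212,245)],.06).round(3))
c,a=np.array([.5337,-.4225]),np.radians(-2.3); print('pot in this frame: check wall dist')
P=ray(d,[(347,72),(415,250)],.05)[:,:2]; t=P[1]-P[0]; t/=np.linalg.norm(t); q=c-P[0]; print('perp to divider',abs(t[0]*q[1]-t[1]*q[0]).round(4),'along',np.dot(q,t).round(3),'az',np.degrees(np.arctan2(t[1],t[0])))
E
```

```text
[[ 0.457 -0.36   0.05 ]
 [ 0.634 -0.366  0.05 ]
 [ 0.43  -0.482  0.05 ]
 [ 0.648 -0.235  0.05 ]]
latch [[ 0.535 -0.518  0.1  ]
 [ 0.546 -0.551  0.1  ]] [[ 0.544 -0.537  0.06 ]]
pot in this frame: check wall dist
perp to divider 0.0601 along 0.078 az -1.904198255766415
```

Request:
{"api": "apply_moves", "payload": {"plan": [[0, -0.004, 0.015, 0], [0, -0.005, 0.04, 0], [0, -0.006, 0.065, 0], [0, -0.006, 0.09, 0], [0, -0.006, 0.11, 0], [0, -0.006, 0.125, 0], [0, -0.006, 0.138, 0], [0, -0.006, 0.148, 0], [0, -0.006, 0.155, 0], [0, -0.006, 0.16, 0], [0, -0.006, 0.163, 0], [0, -0.006, 0.163, 0]]}}

```text
time_s: 6.98
eef_pos: [0.5356, -0.4199, 0.0768]
ee_rot: [0.215, 0.977, 0.0, -0.0]
contact_force: [-0.2, -0.3, -2.4]
gripper_width: 0.0653
grasp_force: 45.3
```

```bash
python3 -c "
from h import *
need(.5337,-.4235,.0707,65)"
```

```text
t 6.98 pos [ 0.5356 -0.4199  0.0768] yaz 65.13 F [-0.2 -0.3 -2.4] w 0.0653
shift [ 0.0002 -0.0041  0.0061] turn 0.13
```

Request:
{"api": "apply_moves", "payload": {"plan": [[0, -0.003, 0.002, 0], [0, -0.003, 0.004, 0], [0, -0.003, 0.005, 0], [0, -0.003, 0.006, 0], [0, -0.003, 0.0065, 0], [0, -0.003, 0.0065, 0]]}}

```text
time_s: 7.48
eef_pos: [0.5345, -0.4228, 0.0708]
ee_rot: [0.215, 0.977, -0.0, 0.0]
contact_force: [0.6, 0.6, -0.3]
gripper_width: 0.065
grasp_force: 45.5
```

Request:
{"api": "apply_moves", "payload": {"plan": [[0, 0, 0.001, 0], [0, 0, 0.001, 0], [0, 0, 0.001, 0]]}}

```text
time_s: 7.73
eef_pos: [0.5345, -0.4228, 0.0707]
ee_rot: [0.215, 0.977, -0.0, 0.0]
contact_force: [-3.0, 1.7, 7.7]
gripper_width: 0.0654
grasp_force: 46.7
```

Request:
{"api": "apply_moves", "payload": {"plan": [[0, 0, 0, 0], [0, 0, 0, 0], [0, 0, 0, 0], [0, 0, 0, 0], [0, 0, 0, 0], [0, 0, 0, 0], [0, 0, 0, 0]], "hand": 1}}

```text
time_s: 8.32
eef_pos: [0.5344, -0.4226, 0.0694]
ee_rot: [0.215, 0.977, 0.0, -0.0]
contact_force: [-0.5, -0.5, -1.1]
gripper_width: 0.0853
grasp_force: 0.0
```

Request:
{"api": "apply_moves", "payload": {"plan": [[0, 0, -0.015, 0], [0, 0, -0.04, 0], [0, 0, -0.07, 0], [0, 0, -0.11, 0], [0, 0, -0.15, 0], [0, 0, -0.18, 0], [0, 0, -0.2, 0], [0, 0, -0.21, 0], [0, 0, -0.21, 0]]}}

```text
time_s: 9.07
eef_pos: [0.5347, -0.4229, 0.2816]
ee_rot: [0.215, 0.977, -0.001, 0.001]
contact_force: [0.0, 0.3, 0.6]
gripper_width: 0.0853
grasp_force: 0.0
```

```bash
python3 - <<'E'
from h import *
need(.63,-.02,.29,70)
d=wgrab('w4')
g=cv2.cvtColor(d['color'],cv2.COLOR_RGB2GRAY)[110:260,240:410]
for q in cv2.HoughCircles(g,cv2.HOUGH_GRADIENT,1,20,param1=100,param2=12,minRadius=26,maxRadius=38)[0][:3]:
    u=q[:2]+[240,110]; print(u,q[2],ray(d,u,.096).round(4))
E
```

```text
t 9.07 pos [ 0.5347 -0.4229  0.2816] yaz 65.13 F [0.  0.3 0.6] w 0.0853
shift [ 0.0829  0.4056 -0.0091] turn -4.87
[324.5 181.5] 34.0 [[ 0.5344 -0.4219  0.096 ]]
[365.5 206.5] 31.9 [[ 0.572  -0.3972  0.096 ]]
[324.5 239.5] 31.9 [[ 0.5859 -0.4456  0.096 ]]
```

The pot is released and stands at (0.534, -0.422), as intended. Back over the card to measure it uncovered.

Request:
{"api": "apply_moves", "payload": {"plan": [[0.045, 0.418, -0.02, 0], [0.045, 0.418, -0.02, 0], [0.045, 0.418, -0.02, 0], [0.045, 0.418, -0.02, 0], [0.045, 0.418, -0.02, 0], [0.045, 0.418, -0.02, 0], [0.045, 0.418, -0.02, 0], [0.045, 0.418, -0.02, 0], [0.045, 0.418, -0.02, 0], [0.045, 0.418, -0.02, 0], [0.045, 0.418, -0.02, 0], [0.045, 0.418, -0.02, 0]]}}

```text
time_s: 10.12
eef_pos: [0.6694, -0.0219, 0.297]
ee_rot: [0.214, 0.977, -0.0, -0.002]
contact_force: [0.3, -0.2, 0.4]
gripper_width: 0.0856
grasp_force: 0.0
```

Request:
{"api": "apply_moves", "payload": {"plan": [[0, 0, 0, 0], [0, 0, 0, 0], [0, 0, 0, 0], [0, 0, 0, 0]]}}

```text
time_s: 10.45
eef_pos: [0.6691, -0.0259, 0.2993]
ee_rot: [0.216, 0.976, 0.0, -0.0]
contact_force: [0.6, -0.1, -0.8]
gripper_width: 0.0855
grasp_force: 0.0
```

```bash
python3 - <<'E'
from h import *
need(.514,.342,.32,65)
d=wgrab('w5'); im=d['color'][:,:,::-1].copy(); hsv=cv2.cvtColor(im,cv2.COLOR_BGR2HSV); H,S,V=[hsv[:,:,i].astype(int) for i in range(3)]
cream=(S<70)&(V>130); blue=(H>95)&(H<125)&(S>100)&(V>60)
k=np.ones((3,3),np.uint8)
for nm,m in(('cream',cream),('blue',blue)):
    n,l,st,ce=cv2.connectedComponentsWithStats(cv2.morphologyEx(m.astype(np.uint8),cv2.MORPH_OPEN,k))
    for i in range(1,n):
        if st[i,4]<300: continue
        print(nm,i,st[i],ce[i].round())
E
```

```text
t 10.45 pos [ 0.6691 -0.0259  0.2993] yaz 65.03 F [ 0.6 -0.1 -0.8] w 0.0855
shift [ 0.2959  0.268  -0.0206] turn 0.03
cream 1 [ 124    0  113   74 3868] [184.  33.]
cream 3 [ 454    0   63   47 1592] [476.  19.]
cream 4 [ 556    0   76   35 1276] [593.  12.]
cream 6 [ 259   96  129  137 9083] [324. 165.]
cream 7 [ 511  115   72   78 3736] [547. 153.]
cream 8 [ 171  147   73   66 3627] [207. 179.]
cream 9 [223 239  45  34 521] [249. 250.]
cream 10 [158 265  48  61 805] [180. 295.]
cream 11 [441 265  49  61 794] [466. 294.]
cream 12 [ 395  275   34   59 1031] [412. 303.]
cream 13 [ 576  285   64   45 1210] [616. 308.]
cream 16 [392 360  50  30 659] [417. 376.]
blue 1 [ 321    0   87   25 1021] [355.   9.]
blue 2 [ 513    0   61   38 1874] [541.  16.]
blue 3 [ 160   29   84   58 1383] [202.  57.]
blue 4 [320 192  74  49 912] [357. 216.]
```

View pics/w5.png

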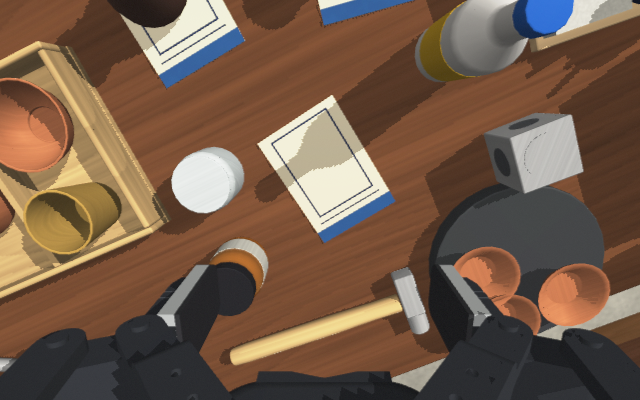

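The card is clear now: corners near (257,144), (333,96), (396,200) and (323,243), with the blue strip along the lower-right edge. The box outline runs from about (272,145) to (375,190).

```bash
python3 - <<'E'
from h import *
d=dict(np.load('w5.npz',allow_pickle=True)); im=d['color'][:,:,::-1].copy(); hsv=cv2.cvtColor(im,cv2.COLOR_BGR2HSV); H,S,V=[hsv[:,:,i].astype(int) for i in range(3)]
cream=(S<70)&(V>110); blue=(H>95)&(H<125)&(S>100)&(V>60)
roi=np.zeros(H.shape,bool); roi[90:250,250:400]=1
m=((cream|blue)&roi).astype(np.uint8); n,l,st,_=cv2.connectedComponentsWithStats(m); i=1+st[1:,4].argmax()
cs,_=cv2.findContours((l==i).astype(np.uint8),cv2.RETR_EXTERNAL,cv2.CHAIN_APPROX_NONE); c=max(cs,key=len)[:,0]
P=ray(d,c,.002)[:,:2]; r=cv2.minAreaRect((P*1000).astype(np.float32)); print('card rect mm',r)
B=np.argwhere(blue&(l==i))[:,::-1]; b=ray(d,B,.002)[:,:2].mean(0)
C=np.array(r[0])/1000; box=cv2.boxPoints(r)/1000
e=[box[1]-box[0],box[2]-box[1]]; ax=max(e,key=np.linalg.norm); ax/=np.linalg.norm(ax); ax*=np.sign(np.dot(ax,b-C)); print('axis az',np.degrees(np.arctan2(ax[1],ax[0])),'blue off',np.dot(b-C,ax))
print('box by card',(C-.012*ax).round(4))
# inner outline: dark pixels inside eroded card -> biggest enclosed light region
full=cv2.drawContours(np.zeros(H.shape,np.uint8),[c],-1,1,-1)
loc=cv2.adaptiveThreshold(cv2.cvtColor(im,cv2.COLOR_BGR2GRAY),255,cv2.ADAPTIVE_THRESH_MEAN_C,cv2.THRESH_BINARY_INV,9,14)
er=cv2.erode(full,np.ones((3,3)),iterations=3); dark=(loc>0)&(er>0)&(~blue)
n,l2,st,_=cv2.connectedComponentsWithStats(dark.astype(np.uint8),connectivity=8); 
for j in np.argsort(-st[1:,4])[:2]+1:
    q=np.argwhere(l2==j)[:,::-1]; r2=cv2.minAreaRect((ray(d,q,.002)[:,:2]*1000).astype(np.float32)); print('outline',st[j,4],r2)
E
```

```text
card rect mm ((682.625, -26.51871109008789), (150.8105926513672, 106.1135482788086), 7.346053600311279)
axis az 7.346049 blue off 0.06381183710247179
box by card [ 0.6707 -0.0281]
outline 564 ((670.446533203125, -28.074371337890625), (110.21421813964844, 78.64903259277344), 7.362070083618164)
outline 119 ((673.3045654296875, -26.469757080078125), (67.77281188964844, 6.521207809448242), 82.9200668334961)
```

Both fits agree (card 150.8x106 mm, outline 110x79 mm): box centre (0.6705, -0.0281), azimuth 7.35°. Now to the stamp.

Request:
{"api": "apply_moves", "payload": {"plan": [[0.296, 0.268, -0.03, -15], [0.296, 0.268, -0.03, -15], [0.296, 0.268, -0.03, -15], [0.296, 0.268, -0.03, -15], [0.296, 0.268, -0.03, -15], [0.296, 0.268, -0.03, -15], [0.296, 0.268, -0.03, -15], [0.296, 0.268, -0.03, -15], [0.296, 0.268, -0.03, -15], [0.296, 0.268, -0.03, -15], [0.296, 0.268, -0.03, -15], [0.296, 0.268, -0.03, -15]]}}

```text
time_s: 11.5
eef_pos: [0.513, 0.3438, 0.3297]
ee_rot: [0.085, 0.996, 0.0, 0.0]
contact_force: [0.5, -0.4, -0.2]
gripper_width: 0.0856
grasp_force: 0.0
```

Request:
{"api": "apply_moves", "payload": {"plan": [[0, 0, 0, 0], [0, 0, 0, 0], [0, 0, 0, 0], [0, 0, 0, 0]]}}

```text
time_s: 11.83
eef_pos: [0.514, 0.3422, 0.3295]
ee_rot: [0.087, 0.996, 0.0, 0.0]
contact_force: [0.1, -0.2, -0.5]
gripper_width: 0.0854
grasp_force: 0.0
```

```bash
python3 - <<'E'
from h import *
need(.514,.342,.32,80); print(monitor.get_obs()['joints'].round(2))
wgrab('w6')
E
```

```text
t 11.83 pos [0.514  0.3422 0.3295] yaz 80.05 F [ 0.1 -0.2 -0.5] w 0.0854
shift [-0.     -0.0002  0.0095] turn 0.05
[ 0.48  0.41  1.46  0.    1.27 -0.92]
```

View pics/w6.png

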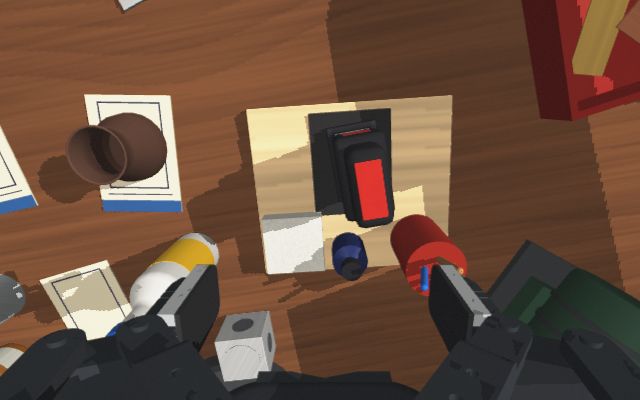

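The stamp is at image centre-right, its red top inlay spanning about (355,160) to (388,220) on the black mat (309,112)-(392,212). The board's items (tickets, ink, pencil tin) lie below it in the image.

```bash
python3 - <<'E'
from h import *
d=dict(np.load('w6.npz',allow_pickle=True)); im=d['color'][:,:,::-1].copy(); hsv=cv2.cvtColor(im,cv2.COLOR_BGR2HSV); H,S,V=[hsv[:,:,i].astype(int) for i in range(3)]
def rect(m,roi,z,nm):
    k=np.zeros(H.shape,bool); k[roi[1]:roi[3],roi[0]:roi[2]]=1
    n,l,st,_=cv2.connectedComponentsWithStats((m&k).astype(np.uint8)); i=1+st[1:,4].argmax()
    q=np.argwhere(l==i)[:,::-1]; P=ray(d,q,z)[:,:2]; r=cv2.minAreaRect((P*1000).astype(np.float32)); print(nm,st[i].tolist(),np.round(r[0],1),np.round(r[1],1),round(r[2],2),'mean',P.mean(0).round(4)); return l==i
red=((H<8)|(H>172))&(S>150)&(V>120)
rect(red,(345,140,395,225),.175,'inlay')
# board corners at z=.015 by eye, mat corners at z=.018
print('board',ray(d,[(247,109),(452,95),(448,262),(265,273)],.015).round(4).tolist())
print('mat',ray(d,[(309,114),(391,109),(316,213)],.018).round(4).tolist())
dark=(V<75)
# handle top outline: left/right dark/bright borders at rows
for r in (150,160,175,190,205,220,226): print(r,[ (int(u),im[r,u].tolist()) for u in range(335,400,4)])
E
```

```text
inlay [354, 159, 35, 62, 1568] [520.  381.6] [49.8 22.2] 0.54 mean [0.5194 0.3817]
board [[0.4366, 0.2617, 0.015], [0.4628, 0.5074, 0.015], [0.6809, 0.4864, 0.015], [0.6543, 0.2358, 0.015]]
mat [[0.4551, 0.3347, 0.018], [0.4662, 0.4329, 0.018], [0.5798, 0.3209, 0.018]]
150 [(335, [32, 32, 33]), (339, [40, 39, 39]), (343, [39, 38, 37]), (347, [30, 28, 26]), (351, [32, 31, 31]), (355, [40, 39, 37]), (359, [39, 39, 39]), (363, [42, 40, 42]), (367, [45, 42, 43]), (371, [45, 42, 43]), (375, [49, 46, 46]), (379, [50, 47, 48]), (383, [47, 45, 45]), (387, [40, 40, 39]), (391, [90, 121, 143]), (395, [125, 169, 202]), (399, [125, 170, 202])]
160 [(335, [30, 28, 28]), (339, [35, 34, 34]), (343, [41, 39, 39]), (347, [31, 31, 29]), (351, [40, 38, 40]), (355, [49, 45, 46]), (359, [50, 47, 47]), (363, [49, 47, 47]), (367, [51, 48, 48]), (371, [45, 48, 149]), (375, [47, 53, 219]), (379, [49, 56, 225]), (383, [51, 48, 49]), (387, [50, 46, 47]), (391, [70, 88, 102]), (395, [121, 165, 197]), (399, [120, 165, 197])]
175 [(335, [39, 35, 34]), (339, [31, 30, 29]), (343, [40, 38, 37]), (347, [29, 25, 25]),
[... 1111 characters left out ...]
]), (347, [107, 144, 171]), (351, [30, 30, 29]), (355, [24, 24, 23]), (359, [33, 32, 32]), (363, [39, 39, 117]), (367, [40, 40, 94]), (371, [47, 46, 53]), (375, [48, 47, 47]), (379, [49, 46, 47]), (383, [48, 45, 46]), (387, [48, 45, 46]), (391, [44, 43, 42]), (395, [121, 166, 197]), (399, [80, 106, 142])]
226 [(335, [153, 212, 236]), (339, [153, 210, 236]), (343, [153, 211, 236]), (347, [153, 209, 235]), (351, [153, 210, 235]), (355, [153, 209, 235]), (359, [49, 61, 70]), (363, [34, 34, 34]), (367, [38, 37, 35]), (371, [36, 34, 34]), (375, [84, 109, 127]), (379, [145, 198, 228]), (383, [101, 136, 163]), (387, [103, 140, 166]), (391, [104, 141, 166]), (395, [30, 35, 88]), (399, [29, 32, 87])]
```

```bash
python3 - <<'E'
from h import *
d=dict(np.load('w6.npz',allow_pickle=True)); im=d['color'][:,:,::-1].copy(); hsv=cv2.cvtColor(im,cv2.COLOR_BGR2HSV); H,S,V=[hsv[:,:,i].astype(int) for i in range(3)]
red=((H<8)|(H>172))&(S>150)&(V>120)
g=im.max(2)
for lo in(41,44,46):
    m=((g>=lo)&(g<62))|red; k=np.zeros(m.shape,bool);k[125:240,340:400]=1
    m=cv2.morphologyEx((m&k).astype(np.uint8),cv2.MORPH_OPEN,np.ones((3,3)))
    n,l,st,_=cv2.connectedComponentsWithStats(m,connectivity=4); i=l[190,370]
    q=np.argwhere(l==i)[:,::-1]; r=cv2.minAreaRect((ray(d,q,.175)[:,:2]*1000).astype(np.float32)); print(lo,st[i].tolist(),np.round(r[0],1),np.round(r[1],1),round(r[2],2))
for c in(368,372,376): print(c,g[130:165:1,c].tolist(),g[215:235,c+5].tolist())
E
```

```text
41 [340, 132, 54, 93, 2940] [512. 380.] [76.6 37. ] 0.4
44 [340, 132, 54, 92, 2774] [511.5 379.8] [74.9 36.4] 0.42
46 [340, 133, 54, 90, 2563] [511.3 379.9] [73.9 36.2] 0.68
368 [141, 69, 34, 41, 45, 47, 49, 50, 51, 52, 52, 45, 35, 33, 35, 32, 33, 37, 39, 43, 46, 48, 48, 49, 49, 49, 49, 50, 51, 51, 55, 221, 226, 225, 224] [224, 224, 224, 221, 96, 48, 46, 46, 44, 41, 39, 39, 229, 197, 172, 172, 176, 183, 189, 187]
372 [32, 33, 39, 43, 48, 49, 50, 50, 49, 53, 52, 49, 38, 34, 35, 36, 37, 38, 42, 46, 47, 48, 50, 50, 51, 50, 53, 52, 51, 52, 206, 223, 224, 224, 223] [225, 225, 228, 120, 54, 46, 47, 45, 40, 38, 36, 175, 189, 169, 170, 173, 178, 184, 188, 187]
376 [33, 38, 42, 46, 48, 50, 50, 51, 52, 53, 51, 51, 46, 38, 38, 37, 38, 41, 45, 48, 48, 50, 50, 50, 51, 51, 51, 53, 52, 135, 219, 224, 223, 224, 224] [225, 224, 190, 82, 49, 48, 47, 42, 38, 37, 127, 164, 166, 168, 171, 173, 179, 184, 186, 186]
```

Stamp centre ≈ (0.519, 0.3816), azimuth ≈ 0.5°. The mat centre comes out at ≈ (0.524, 0.377) from the board edges (219x247 mm, as specified). Aligning over the handle, then lowering.

Request:
{"api": "apply_moves", "payload": {"plan": [[0.002, 0.02, 0.02, -5], [0.002, 0.04, 0.04, -10.5], [0.002, 0.04, 0.06, -10.5], [0.002, 0.04, 0.09, -10.5], [0.002, 0.04, 0.115, -10.5], [0.002, 0.04, 0.135, -10.5], [0.002, 0.04, 0.155, -10.5], [0.002, 0.04, 0.17, -10.5], [0.002, 0.04, 0.178, -10.5], [0.002, 0.04, 0.1825, -10.5], [0.002, 0.04, 0.1825, -10.5], [0.002, 0.04, 0.1825, -10.5]]}}

```text
time_s: 12.88
eef_pos: [0.5187, 0.383, 0.1477]
ee_rot: [-0.005, 1.0, 0.0, 0.0]
contact_force: [0.1, 0.4, 1.1]
gripper_width: 0.0854
grasp_force: 0.0
```

```bash
python3 - <<'E'
from h import *
need(.519,.3816,.147,90.5)
T=dict(np.load('top0.npz')); hsv=cv2.cvtColor(T['color'],cv2.COLOR_RGB2HSV); H,S,V=[hsv[:,:,i].astype(int) for i in range(3)]
m=((H<8)|(H>172))&(S>150)&(V>120); k=np.zeros(m.shape,bool);k[185:215,182:215]=1
q=np.argwhere(m&k)[:,::-1]; print(len(q),'top view inlay',ray(T,q.mean(0),.175).round(4), q.min(0),q.max(0))
E
```

```text
t 12.88 pos [0.5187 0.383  0.1477] yaz 90.62 F [0.1 0.4 1.1] w 0.0854
shift [-0.0003 -0.0014  0.0007] turn 0.12
104 top view inlay [[0.5237 0.3816 0.175 ]] [183 185] [195 207]
```

Request:
{"api": "apply_moves", "payload": {"plan": [[0, 0, 0, 0], [0, 0, 0, 0], [0, 0, 0, 0], [0, 0, 0, 0], [0, 0, 0, 0], [0, 0, 0, 0], [0, 0, 0, 0], [0, 0, 0, 0], [0, 0, 0, 0], [0, 0, 0, 0], [0, 0, 0, 0], [0, 0, 0, 0]], "hand": 0, "squeeze": 80}}

```text
time_s: 13.88
eef_pos: [0.5184, 0.3829, 0.1471]
ee_rot: [-0.006, 1.0, 0.0, 0.0]
contact_force: [1.1, -2.6, 3.9]
gripper_width: 0.033
grasp_force: 80.6
```

Request:
{"api": "apply_moves", "payload": {"plan": [[0, 0, -0.005, 0], [0, 0, -0.015, 0], [0, 0, -0.03, 0], [0, 0, -0.055, 0], [0, 0, -0.085, 0], [0, 0, -0.11, 0], [0, 0, -0.13, 0], [0, 0, -0.14, 0], [0, 0, -0.14, 0], [0, 0, -0.14, 0]]}}

```text
time_s: 14.72
eef_pos: [0.518, 0.3828, 0.2865]
ee_rot: [-0.006, 1.0, -0.0, -0.0]
contact_force: [0.5, -0.2, -4.4]
gripper_width: 0.0331
grasp_force: 80.8
```

```bash
python3 - <<'E'
from h import *
need(.6705,-.0281,.29,97.35)
d=wgrab('w7'); im=d['color'][:,:,::-1].copy(); hsv=cv2.cvtColor(im,cv2.COLOR_BGR2HSV); H,S,V=[hsv[:,:,i].astype(int) for i in range(3)]
red=((H<8)|(H>172))&(S>150)&(V>110); n,l,st,ce=cv2.connectedComponentsWithStats(red.astype(np.uint8))
tz=monitor.get_obs()['eef_pos'][2]+.028
for i in range(1,n):
    if st[i,4]>150 : print(st[i],ce[i].round(1),ray(d,ce[i],tz).round(4))
E
```

```text
t 14.72 pos [0.518  0.3828 0.2865] yaz 90.64 F [ 0.5 -0.2 -4.4] w 0.0331
shift [-0.1479 -0.4126 -0.0036] turn -6.71
[ 557    0   83  170 6081] [591.   97.9] [[0.4448 0.4578 0.3136]]
[295 163  57   6 328] [323.  165.6] [[0.4651 0.3822 0.3136]]
[377 239  41  58 520] [396.  262.7] [[0.4964 0.4062 0.3136]]
[ 291  258   68  119 7545] [323.9 314.6] [[0.5159 0.3832 0.3136]]
```

```bash
python3 - <<'E'
from h import *
d=dict(np.load('w7.npz',allow_pickle=True)); im=d['color'][:,:,::-1].copy(); hsv=cv2.cvtColor(im,cv2.COLOR_BGR2HSV); H,S,V=[hsv[:,:,i].astype(int) for i in range(3)]
red=((H<8)|(H>172))&(S>150)&(V>110); n,l,st,ce=cv2.connectedComponentsWithStats(red.astype(np.uint8)); i=l[315,324]
q=np.argwhere(l==i)[:,::-1]; P=ray(d,q,.2865+.028)[:,:2]
r=cv2.minAreaRect((P*1000).astype(np.float32)); print(r, P.min(0),P.max(0))
g=im.max(2); print(g[225:262,324].tolist()); print(g[370:399,324].tolist())
print(ray(d,[(324,258),(324,240),(324,235)],.3145).round(4).tolist())
E
```

```text
((517.416748046875, 383.28411865234375), (45.56310272216797, 21.91609001159668), 0.5845252275466919) [0.49453053 0.37222635] [0.5402189  0.39409961]
[39, 41, 43, 43, 44, 44, 47, 48, 47, 46, 47, 46, 46, 47, 46, 45, 47, 46, 46, 46, 46, 46, 47, 47, 47, 48, 48, 46, 48, 48, 46, 49, 86, 189, 220, 222, 223]
[149, 150, 149, 148, 150, 150, 149, 100, 44, 36, 38, 36, 32, 33, 33, 33, 37, 36, 37, 37, 36, 37, 35, 34, 37, 37, 38, 36, 36]
[[0.4947, 0.3829, 0.3145], [0.4885, 0.3828, 0.3145], [0.4868, 0.3828, 0.3145]]
```

The stamp is held. Its centre sits about 1.7 mm ahead (+x) of the TCP. The straight path passes over the 200 mm bottle, so I'll raise first (foot at 0.24) and then cross.

Request:
{"api": "apply_moves", "payload": {"plan": [[0, 0, -0.02, 0], [0, -0.01, -0.05, 0], [-0.01, -0.03, -0.075, -2], [-0.025, -0.065, -0.085, -4], [-0.04, -0.105, -0.085, -6.7], [-0.054, -0.143, -0.085, -6.7], [-0.068, -0.181, -0.085, -6.7], [-0.081, -0.219, -0.085, -6.7], [-0.094, -0.257, -0.085, -6.7], [-0.107, -0.295, -0.085, -6.7], [-0.12, -0.333, -0.085, -6.7], [-0.133, -0.371, -0.085, -6.7]]}}

```text
time_s: 15.77
eef_pos: [0.6556, 0.0114, 0.37]
ee_rot: [-0.064, 0.998, 0.0, -0.001]
contact_force: [1.3, 0.9, -3.3]
gripper_width: 0.0333
grasp_force: 80.9
```

```bash
python3 -c "
from h import *
need(.6688,-.0283,.19,97.42)"
```

```text
t 15.77 pos [0.6556 0.0114 0.37  ] yaz 97.33 F [ 1.3  0.9 -3.3] w 0.0333
shift [-0.0085 -0.0412  0.18  ] turn -0.09
```

Request:
{"api": "apply_moves", "payload": {"plan": [[-0.006, -0.025, 0, 0], [-0.0085, -0.038, 0.015, 0], [-0.0085, -0.041, 0.04, 0], [-0.0085, -0.041, 0.07, 0], [-0.0085, -0.041, 0.1, 0], [-0.0085, -0.041, 0.13, 0], [-0.0085, -0.041, 0.155, 0], [-0.0085, -0.041, 0.175, 0], [-0.0085, -0.041, 0.19, 0], [-0.0085, -0.041, 0.2, 0], [-0.0085, -0.041, 0.2, 0], [-0.0085, -0.041, 0.2, 0]]}}

```text
time_s: 16.77
eef_pos: [0.6689, -0.0262, 0.1713]
ee_rot: [-0.064, 0.998, 0.0, -0.001]
contact_force: [0.5, 0.2, -3.6]
gripper_width: 0.033
grasp_force: 81.0
```

```bash
python3 -c "
from h import *
need(.6688,-.0283,.131,97.42)"
```

```text
t 16.77 pos [ 0.6689 -0.0262  0.1713] yaz 97.33 F [ 0.5  0.2 -3.6] w 0.033
shift [ 0.0003 -0.0021  0.0403] turn -0.09
```

Request:
{"api": "apply_moves", "payload": {"plan": [[0, -0.002, 0.012, 0], [0, -0.002, 0.022, 0], [0, -0.002, 0.03, 0], [0, -0.002, 0.036, 0], [0, -0.002, 0.04, 0], [0, -0.002, 0.043, 0], [0, -0.002, 0.043, 0], [0, -0.002, 0.043, 0]]}}

```text
time_s: 17.43
eef_pos: [0.6693, -0.0282, 0.1298]
ee_rot: [-0.064, 0.998, -0.0, 0.0]
contact_force: [-4.3, -1.0, 4.3]
gripper_width: 0.0329
grasp_force: 82.2
```

```bash
python3 - <<'E'
from h import *
need(.6688,-.0283,.103,97.42)
d=wgrab('w8'); im=d['color'][:,:,::-1].copy(); g=cv2.cvtColor(im,cv2.COLOR_BGR2GRAY)
hsv=cv2.cvtColor(im,cv2.COLOR_BGR2HSV); H,S,V=[hsv[:,:,i].astype(int) for i in range(3)]
# along image columns near centre, brightness from card near edge to stamp foot
for c in(290,324,360): print(c,g[0:240:4,c].tolist())
E
```

```text
t 17.43 pos [ 0.6693 -0.0282  0.1298] yaz 97.34 F [-4.3 -1.   4.3] w 0.0329
shift [ 0.0005 -0.      0.0268] turn -0.08
290 [80, 89, 93, 94, 94, 88, 86, 82, 80, 80, 84, 82, 84, 84, 91, 88, 86, 83, 83, 90, 89, 87, 90, 88, 89, 89, 90, 91, 92, 238, 237, 237, 62, 237, 237, 163, 47, 46, 28, 24, 81, 27, 26, 29, 35, 41, 43, 44, 43, 45, 26, 26, 26, 25, 27, 28, 31, 31, 36, 38]
324 [84, 84, 89, 92, 94, 92, 89, 88, 84, 81, 80, 82, 80, 83, 86, 90, 90, 84, 85, 84, 88, 90, 85, 89, 88, 91, 89, 89, 90, 237, 238, 237, 62, 238, 237, 162, 47, 45, 34, 101, 102, 58, 52, 28, 36, 42, 43, 44, 45, 28, 31, 28, 29, 29, 30, 31, 34, 39, 42, 43]
360 [80, 84, 83, 86, 92, 95, 92, 91, 87, 84, 81, 81, 81, 87, 84, 86, 87, 88, 83, 85, 83, 86, 88, 86, 86, 87, 90, 88, 89, 236, 237, 238, 62, 188, 176, 113, 34, 33, 33, 32, 33, 29, 28, 27, 38, 41, 43, 44, 44, 45, 45, 43, 32, 31, 32, 33, 34, 38, 44, 45]
```

```bash
python3 - <<'E'
from h import *
d=dict(np.load('w8.npz',allow_pickle=True)); g=cv2.cvtColor(d['color'],cv2.COLOR_RGB2GRAY).astype(int)
for c in(280,300,324,345):
    col=g[:,c]; e=112+np.argmax(col[112:124]>160); L=120+np.argmin(col[120:136]); f=L+4+np.argmax(col[L+4:155]<120)
    P=ray(d,[(c,e),(c,L),(c,f)],.002); print(c,e,L,f,P[:,:2].round(4).tolist(),'gap',np.linalg.norm(P[2]-P[1]).round(4))
# sideways: along row halfway, foot's left/right bottom corners and box lines
for r in(132,136,145): print(r,g[r,170:480:3].tolist())
E
```

```text
280 115 128 142 [[0.6118, -0.0666], [0.6208, -0.0658], [0.6307, -0.0648]] gap 0.0099
300 115 128 141 [[0.61, -0.0526], [0.6189, -0.0516], [0.6281, -0.0506]] gap 0.0092
324 115 128 141 [[0.6078, -0.0358], [0.6167, -0.0346], [0.6258, -0.0334]] gap 0.0092
345 115 128 140 [[0.6058, -0.021], [0.6148, -0.0197], [0.6231, -0.0185]] gap 0.0085
132 [222, 234, 230, 222, 211, 187, 186, 180, 186, 180, 183, 177, 165, 90, 91, 92, 93, 93, 92, 92, 92, 90, 91, 90, 91, 90, 91, 231, 237, 237, 237, 237, 237, 162, 194, 237, 237, 237, 237, 237, 237, 238, 238, 238, 238, 238, 238, 238, 238, 237, 238, 238, 238, 238, 238, 238, 237, 237, 237, 237, 237, 237, 237, 206, 188, 177, 176, 176, 176, 46, 175, 176, 175, 175, 175, 175, 68, 59, 59, 58, 59, 59, 60, 60, 60, 61, 60, 61, 62, 61, 62, 61, 63, 63, 62, 63, 61, 61, 61, 61, 62, 60, 62, 61]
136 [199, 232, 233, 225, 212, 183, 181, 183, 181, 182, 181, 174, 111, 92, 90, 92, 91, 91, 90, 91, 90, 90, 90, 91, 92, 93, 92, 228, 237, 237, 237, 237, 237, 189, 192, 237, 237, 237, 237, 238, 237, 237, 237, 237, 237, 237, 237, 237, 238, 238, 237, 237, 238, 237, 237, 237, 237, 237, 238, 177, 176, 176, 175, 176, 175, 176, 176, 176, 175, 44, 176, 175, 175, 175, 175, 174, 70, 63, 62, 61, 62, 62, 62, 60, 59, 59, 60, 60, 58, 59, 60, 60, 59, 59, 61, 62, 61, 62, 62, 61, 62, 62, 62, 62]
145 [218, 220, 217, 202, 186, 178, 171, 171, 172, 171, 170, 110, 88, 87, 88, 88, 88, 88, 88, 88, 88, 88, 87, 89, 89, 90, 70, 199, 237, 237, 199, 175, 175, 150, 71, 176, 175, 47, 53, 52, 48, 49, 48, 49, 48, 47, 49, 48, 49, 49, 48, 50, 49, 48, 50, 49, 48, 48, 48, 48, 49, 39, 38, 33, 35, 31, 176, 175, 175, 43, 175, 175, 174, 174, 175, 174, 62, 64, 64, 64, 65, 64, 63, 64, 64, 63, 63, 64, 64, 64, 63, 63, 64, 64, 63, 64, 64, 65, 62, 62, 63, 63, 62, 61]
```

The foot sits centred: a 9.2 mm gap to the near box line (9 expected) and equal gaps of about 10 px on each side. Pressing now.

Request:
{"api": "apply_moves", "payload": {"plan": [[0, 0, 0.006, 0], [0, 0, 0.012, 0], [0, 0, 0.018, 0], [0, 0, 0.023, 0], [0, 0, 0.025, 0], [0, 0, 0.026, 0], [0, 0, 0.026, 0], [0, 0, 0.026, 0]]}}

```text
time_s: 18.15
eef_pos: [0.6697, -0.0284, 0.1048]
ee_rot: [-0.064, 0.998, -0.0, 0.001]
contact_force: [-5.7, -0.6, 13.9]
gripper_width: 0.033
grasp_force: 83.4
```

```bash
python3 -c "
from h import *
need(.6688,-.0283,.101,97.42)"
```

```text
t 18.15 pos [ 0.6697 -0.0284  0.1048] yaz 97.34 F [-5.7 -0.6 13.9] w 0.033
shift [0.0009 0.0002 0.0038] turn -0.08
```

Request:
{"api": "apply_moves", "payload": {"plan": [[0, 0, 0.001, 0], [0, 0, 0.002, 0], [0, 0, 0.0025, 0], [0, 0, 0.0025, 0]]}}

```text
time_s: 18.48
eef_pos: [0.6697, -0.0285, 0.1035]
ee_rot: [-0.064, 0.998, -0.0, 0.001]
contact_force: [-9.6, -3.1, 22.4]
gripper_width: 0.0331
grasp_force: 84.6
```

Request:
{"api": "apply_moves", "payload": {"plan": [[0, 0, 0.001, 0], [0, 0, 0.0015, 0], [0, 0, 0.0015, 0], [0, 0, 0.0015, 0]]}}

```text
time_s: 18.82
eef_pos: [0.6699, -0.0286, 0.1034]
ee_rot: [-0.064, 0.998, -0.0, 0.002]
contact_force: [-12.9, -2.2, 33.9]
gripper_width: 0.033
grasp_force: 86.2
```

At the stop: the force rises with no further travel. Lifting off.

Request:
{"api": "apply_moves", "payload": {"plan": [[0, 0, -0.008, 0], [0, 0, -0.018, 0], [0, 0, -0.028, 0], [0, 0, -0.034, 0], [0, 0, -0.045, 0], [0, 0, -0.07, 0], [0, 0, -0.105, 0], [0, 0, -0.145, 0], [0, 0, -0.185, 0], [0, 0, -0.225, 0], [0, 0, -0.26, 0], [0, 0, -0.27, 0]]}}

```text
time_s: 19.82
eef_pos: [0.6701, -0.0282, 0.3753]
ee_rot: [-0.064, 0.998, -0.001, 0.004]
contact_force: [1.0, 0.4, -2.7]
gripper_width: 0.0334
grasp_force: 81.8
```

```bash
python3 -c "
from h import *
need(.520,.380,.37,90.64)"
```

```text
t 19.82 pos [ 0.6701 -0.0282  0.3753] yaz 97.34 F [ 1.   0.4 -2.7] w 0.0334
shift [0.0968 0.424  0.0036] turn 6.7
```

Request:
{"api": "apply_moves", "payload": {"plan": [[0.004, 0.02, 0, 0], [0.013, 0.058, 0, 0], [0.022, 0.097, 0, 0], [0.031, 0.136, 0, 0], [0.04, 0.175, 0, 1], [0.049, 0.214, 0, 3], [0.058, 0.253, 0, 5], [0.067, 0.292, 0, 6.7], [0.076, 0.331, 0, 6.7], [0.085, 0.37, 0, 6.7], [0.093, 0.405, 0, 6.7], [0.097, 0.424, 0, 6.7]]}}

```text
time_s: 20.82
eef_pos: [0.517, 0.3834, 0.3676]
ee_rot: [-0.007, 1.0, 0.0, -0.001]
contact_force: [1.1, -0.4, -4.6]
gripper_width: 0.0328
grasp_force: 81.9
```

Request:
{"api": "apply_moves", "payload": {"plan": [[0, 0, 0.01, 0], [0, 0, 0.03, 0], [0, 0, 0.06, 0], [0, 0, 0.09, 0], [0, 0, 0.12, 0], [0, 0, 0.15, 0], [0, 0, 0.17, 0], [0, 0, 0.185, 0], [0, 0, 0.195, 0], [0, 0, 0.2, 0], [0, 0, 0.2, 0], [0, 0, 0.2, 0]]}}

```text
time_s: 21.82
eef_pos: [0.5193, 0.38, 0.1694]
ee_rot: [-0.005, 1.0, 0.0, 0.0]
contact_force: [-0.2, 0.6, -4.5]
gripper_width: 0.0328
grasp_force: 81.8
```

```bash
python3 -c "
from h import *
need(.520,.380,.148,90.64)"
```

```text
t 21.82 pos [0.5193 0.38   0.1694] yaz 90.62 F [-0.2  0.6 -4.5] w 0.0328
shift [-0.0007  0.      0.0214] turn -0.02
```

Request:
{"api": "apply_moves", "payload": {"plan": [[0, 0, 0.006, 0], [0, 0, 0.012, 0], [0, 0, 0.016, 0], [0, 0, 0.019, 0], [0, 0, 0.021, 0], [0, 0, 0.022, 0], [0, 0, 0.022, 0], [0, 0, 0.022, 0]]}}

```text
time_s: 22.48
eef_pos: [0.519, 0.38, 0.1476]
ee_rot: [-0.006, 1.0, 0.0, 0.0]
contact_force: [-3.2, -1.6, 3.3]
gripper_width: 0.0331
grasp_force: 82.6
```

Standing on the mat (the force went from -4.5 to +3.3 N). Opening and retreating.

Request:
{"api": "apply_moves", "payload": {"plan": [[0, 0, 0, 0], [0, 0, 0, 0], [0, 0, 0, 0], [0, 0, 0, 0], [0, 0, 0, 0], [0, 0, 0, 0], [0, 0, 0, 0], [0, 0, 0, 0], [0, 0, 0, 0]], "hand": 1}}

```text
time_s: 23.23
eef_pos: [0.519, 0.38, 0.147]
ee_rot: [-0.006, 1.0, 0.0, 0.0]
contact_force: [0.6, -0.5, -0.1]
gripper_width: 0.0855
grasp_force: 0.0
```

Request:
{"api": "apply_moves", "payload": {"plan": [[0, 0, -0.01, 0], [0, 0, -0.03, 0], [0, 0, -0.06, 0], [0, 0, -0.1, 0], [0, 0, -0.14, 0], [0, 0, -0.17, 0], [0, 0, -0.18, 0], [0, 0, -0.18, 0], [0, 0, -0.18, 0]]}}

```text
time_s: 23.98
eef_pos: [0.5187, 0.3798, 0.3268]
ee_rot: [-0.006, 1.0, 0.0, -0.0]
contact_force: [-0.5, -0.3, -0.9]
gripper_width: 0.0854
grasp_force: 0.0
```

```bash
python3 - <<'E'
from h import *
need(.52,.38,.33,90.6)
d=wgrab('w9'); hsv=cv2.cvtColor(d['color'],cv2.COLOR_RGB2HSV); H,S,V=[hsv[:,:,i].astype(int) for i in range(3)]
red=((H<8)|(H>172))&(S>150)&(V>110); n,l,st,ce=cv2.connectedComponentsWithStats(red.astype(np.uint8))
for i in range(1,n):
    if st[i,4]>800:
        q=np.argwhere(l==i)[:,::-1]; print(st[i],cv2.minAreaRect((ray(d,q,.175)[:,:2]*1000).astype(np.float32)))
# overall change check in top and side views
for n_ in('top','side'):
    a=dict(np.load(n_+'0.npz'))['color'].astype(int); b=grab(n_,n_+'9')['color'].astype(int)
    m=(np.abs(a-b).max(2)>60).astype(np.uint8); m=cv2.morphologyEx(m,cv2.MORPH_OPEN,np.ones((2,2))); k,l,st,ce=cv2.connectedComponentsWithStats(m)
    print(n_,[(st[i].tolist()) for i in range(1,k) if st[i,4]>12])
E
```

```text
t 23.98 pos [0.5187 0.3798 0.3268] yaz 90.63 F [-0.5 -0.3 -0.9] w 0.0854
shift [-0.0013  0.0002 -0.0032] turn 0.03
[ 537    0  103  162 5858] ((428.1230163574219, 580.8547973632812), (117.5037612915039, 80.1146240234375), 9.122771263122559)
[ 603    0   37   72 1057] ((401.8362731933594, 595.821533203125), (49.65096664428711, 26.12378692626953), 14.67258358001709)
[ 309  164   28   59 1572] ((520.3016357421875, 379.3222351074219), (49.33160400390625, 21.865764617919922), 1.1288741827011108)
[ 351  227   62   84 2437] ((591.9822387695312, 435.91680908203125), (54.18286895751953, 75.04320526123047), 70.97335815429688)
top [[129, 141, 32, 27, 452], [300, 155, 31, 34, 622], [111, 160, 14, 34, 110], [423, 160, 13, 6, 38], [171, 173, 28, 56, 743], [340, 172, 15, 9, 98], [369, 172, 25, 22, 107], [400, 173, 33, 4, 70], [391, 176, 9, 16, 75], [185, 178, 4, 4, 13], [410, 178, 32, 55, 1146], [260, 180, 6, 7, 33], [339, 180, 10, 7, 34], [380, 188, 7, 8, 29], [293, 193, 5, 8, 18], [390, 193, 17, 18, 117], [128, 195, 8, 7, 34], [453, 196, 6, 7, 32], [465, 198, 18, 25, 131], [195, 202, 2, 7, 14], [
[... 588 characters left out ...]
3845], [121, 25, 52, 138, 3372], [174, 29, 37, 60, 990], [65, 69, 10, 37, 299], [294, 79, 6, 9, 46], [81, 145, 53, 84, 1494], [134, 167, 19, 9, 141], [122, 168, 6, 14, 48], [238, 172, 69, 187, 5131], [322, 183, 18, 10, 72], [177, 190, 21, 34, 364], [341, 191, 14, 8, 40], [356, 201, 33, 45, 694], [162, 209, 6, 6, 20], [353, 221, 12, 10, 52], [160, 236, 20, 11, 86], [347, 240, 6, 4, 17], [379, 247, 43, 73, 938], [129, 252, 10, 16, 84], [107, 269, 110, 131, 4875], [381, 278, 6, 9, 30], [217, 286, 17, 14, 77], [358, 288, 12, 11, 68], [318, 290, 12, 8, 57], [335, 298, 7, 4, 20], [348, 303, 53, 36, 1015], [331, 332, 4, 10, 23], [232, 345, 11, 13, 68], [249, 363, 7, 5, 21], [220, 377, 29, 23, 303]]
```

```bash
python3 -c "
from h import *
print(ticket.close_job())"
```

```text
the job is handed in; nothing more can be done
None
```

The job is handed in at about 24 s of the 69 s, with no pass/fail result returned: the copper pot stands upright in the crate's empty compartment, its card was stamped centred in the box with the head at its stop, and the stamp is back on its mat, head up.

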